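# Put the scoop and jar away in the lidded kitchen box

### The arm

A 6-joint arm with a two-finger parallel gripper is mounted at the origin on the work surface. World frame = base frame: x ahead of the robot, y to its left, z up, the work surface at z = 0. Lengths are in m, angles in rad, forces in N, time in s.
With the tool pointing down it reaches from about 0.35 to 0.875 m from the base axis. Payload 4.2 kg.
Tool frame: the origin (TCP) lies midway between the tips of the shut fingers; the grasp point (between the pads) lies 19 mm behind it; z points along the fingers, y is the line along which they close (so a half turn about z gives the same grasp; the last joint's range is limited). The gripper opens to 85 mm and grips with 20 to 120 N. Pads are 22 mm wide; open, the fingers measure 114 mm over their backs; the gripper's body (76 mm by 85 mm) begins 54 mm behind the grasp point. The pads swing forward as they close: fully open they stand 13 mm farther back than shut.
Start: joints at [-0.972, 0.385, 0.008, 0, -1.194, -0.259], TCP at [0.208, -0.589, 0.231] pointing down, gripper open.
Joint ranges: [-3.14, 3.14], [-1.21, 2.06], [-1.07, 1.41], [-3.16, 2.05], [-2.99, -0.16], [-3.1, 3.1]. Speed limits (rad/s): [2.79, 2.79, 3.14, 3.14, 3.14, 3.14].

### API

Orientations are given as a 3x3 rotation matrix whose columns are the frame's x, y, z axes.
In Python, from cell import robot, vision, job gives the robot as it stands. The module is installed in compiled form; this text tells all that it offers.
- The arm moves only by the tool carry_out, never from a script. Its argument "deltas" is a list that holds one entry, the list of rows, each a list of 5 numbers: the opening, from 0 (shut) to 1 (fully open), then the shift along the tool's x, y, z in units of 50 mm (1.0 is 50 mm), then the turn about the tool's z in units of 6 degrees (1.0 is 6 degrees). In form: [[[jaw, tx, ty, tz, spin], ...]]. A call has 1 to 10 rows; each row is the pose to reach, as a shift and turn from the pose commanded when the call began, along the tool's axes at that moment; what a row does not reach only later rows make up. A row lasts 1/8 s, in which the tool goes at most 62.5 mm and 10.7 degrees, less where a joint would pass 70% of its speed; a pose out of reach is approached as far as the arm can. A call with a gripper value outside its range is refused whole. The fingers move at their own pace and stop on an object; the grip force is fixed at half the most. Time passes only in rows, so rows that repeat a pose let the fingers close. It gives the time, the measured TCP pose, the force, the opening and the grip force at its end, in the units of the state.
- robot.state(): the state, without advancing time (a new reading comes with each control period).
- vision.snapshot(name): name is "scene" or "top"; returns (picture, depth): 400x640x3 uint8, red, green, blue; 400x640 float32, m along the optical axis (not along the pixel's ray), 0 where there is no reading.
- vision.calibration(name): a dict with "mtx" (3x3 intrinsics, pixels), "rvec" (rotation vector, rad) and "tvec" (3), from world to camera coordinates, as OpenCV has them. Camera axes: x right, y down, z forward; pixel columns grow to the right and rows downward; lengths in m; the calibration is good to about 2 mm. A picture is of the moment at which its call begins. calibration takes no time and is no camera call.
- job.finish_job(): hands the job in; it is judged then, once.
The state is a dict: "t": time; "qpos": joint angles; "qvel": joint speeds; "joint_torque": joint torques, N m; "position": TCP position; "tcp_rot": TCP orientation; "wrist_force": force on the tool from outside, world axes, zero at the start; "torque": the same for the moment, N m; "gripper_width": finger opening in m; "gripper_force": force on a finger pad.
Only numpy, scipy, OpenCV 4.12 (cv2) and the standard library are available. Lean on these libraries where they do the work, as an engineer would, in place of code of your own. Each camera call takes 0.05 s, during which the arm holds its last target. There are 200 camera calls.

### The job

Lift the lid of the wooden kitchen box right back until it rests on its stop. With it standing open, put the flour scoop, lying flat and right way up, in the long bay and set the small jar upright in the short bay, each down on the floor of the box. Then shut the lid fully, and leave the two mills and the mug where they stand.

Things in the scene. Friction and masses are not known exactly. Their poses are not given: they have to be found in the camera images.
- box: Open part of a pale wooden box, fixed: 150 (x) x 366 (y) x 70 mm high, walls and floor 8 mm. Origin at the centre of its underside; front faces -x (the robot) at yaw 0, z up. Inside, 134 mm front to back, a wall 8 mm thick and 45 mm high parts a short bay at the +y end (110 mm along y) from a long bay at the -y end (232 mm). Two dark brackets behind it are the lid's stop.
- lid (a joint): Lid angle, rad: 0 shut, 1.8 on its stop, leaning back past upright. The lid is a wooden plate 150 x 366 x 10 mm, 0.4 kg, hinged along the box's back (+x) rim, its underside 0.5 mm above the rim; it turns about the box's +y axis (front edge goes up and back). Damped hinge: let go before upright it sinks shut, past upright it sinks onto the stop.
- lid_hinge (a point): Point on the lid's hinge line, mid-width, 75 mm behind the box's centre and 70.5 mm above the worktop.
- lid_bar (a point): Middle of the lid's handle: a round dark steel bar 12 mm thick, 140 mm long, parallel to the box's y, on two arms 45 mm in front of the lid's front edge. Lid shut: 195 mm in front of the hinge, 75.5 mm above the worktop. Lid on its stop: above the lid's free edge, 259 mm above the worktop. It can turn between the fingers as the lid swings.
- long_bay (a point): Centre of the long bay's floor, 8 mm above the worktop; bay 134 mm (box x) by 232 mm (box y), outer walls 62 mm above its floor.
- short_bay (a point): Centre of the short bay's floor, 8 mm above the worktop; bay 134 mm (box x) by 110 mm (box y).
- scoop: Loose flour scoop, 190 mm long, 0.22 kg: an open-topped steel tray 60 mm wide and 40 mm high (x from -5 to 95 mm, open at the +x end) with a wooden handle 24 mm wide and 40 mm high (x from -95 to -5 mm), handle and tray both flat on the worktop. Origin at mid-length on its underside, x along it from handle to mouth, z up.
- scoop_grip (a point): Point in the scoop's handle at x = -30 mm, 30 mm above its underside: a good place to grip across the 24 mm width.
- jar: Loose white stoneware jar with a wooden lid that is fixed on: round, 56 mm across and 46 mm high, lid 52 mm across and 10 mm high, 56 mm in all, 0.25 kg, standing upright. Origin at the centre of its underside, z up.
- dark_mill: Bystander: black pepper mill, 52 mm across, 150 mm tall, standing. Origin at the centre of its underside.
- pale_mill: Bystander: white salt mill, 52 mm across, 150 mm tall, standing. Origin at the centre of its underside.
- mug: Bystander: brown mug, 80 mm across, 90 mm high. Origin at the centre of its underside.
Not all that is in view belongs to the job. What is meant by the jar is not red, and is the smaller of those in its own colour.

How it is judged:
By the outcome, as a careful person would: the job done as asked, in the order asked, and still so for the second after the job is handed in, with the robot touching nothing.
It also fails if it takes over 72 s, if anything falls off the work surface, if the arm or the gripper's body presses on something with over 40 N, if the wrist force passes 120 N, or if a joint passes its speed limit or range.

## Working session

There is one attempt and no reset: what is moved stays moved. The work goes in short steps, Python scripts to look and compute and a tool call to move; the robot and the scene stay as the last step left them, time stands still between calls to the robot, and variables do not carry over. Pictures are saved under pics/ and viewed, at most 10 in all, crops included, and the job is handed in when it is done.

Besides the shell and the picture viewer there is one more tool, called as name(argument=value, ...) on one line, values as JSON. carry_out: Moves the arm, as the interface text tells. Its arguments: {"type":"object","properties":{"deltas":{"type":"array","items":{"type":"array","items":{"type":"array","items":{"type":"number"}}}}},"required":["deltas"]}

```bash
mkdir -p pics
cat > h.py <<'E'
import numpy as np, cv2
from cell import robot, vision, job
def snap(name, f):
    p,d=vision.snapshot(name); cv2.imwrite('pics/%s.png'%f,p[:,:,::-1]); np.savez('%s.npz'%f,p=p,d=d); return p,d
def world(name,d):
    c=vision.calibration(name); K=np.array(c['mtx']); R=cv2.Rodrigues(np.array(c['rvec'],float))[0]; t=np.array(c['tvec'],float).reshape(3)
    v,u=np.mgrid[:d.shape[0],:d.shape[1]]
    P=np.stack([(u-K[0,2])/K[0,0]*d,(v-K[1,2])/K[1,1]*d,d],-1)
    W=(P-t)@R; W[d==0]=np.nan; return W
E
python3 - <<'E'
from h import *
snap('top','top0');snap('scene','sc0')
s=robot.state(); print({k:np.round(s[k],3).tolist() for k in ('t','position','tcp_rot','wrist_force','gripper_width')})
E
```

```text
{'t': 0.1, 'position': [0.208, -0.589, 0.23], 'tcp_rot': [[-0.943, -0.333, -0.001], [-0.333, 0.943, 0.002], [0.0, 0.002, -1.0]], 'wrist_force': [-0.655, -0.167, -1.026], 'gripper_width': 0.086}
```

View pics/top0.png

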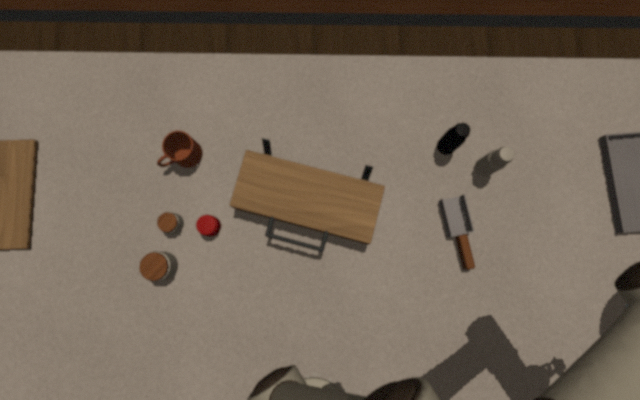

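View pics/sc0.png

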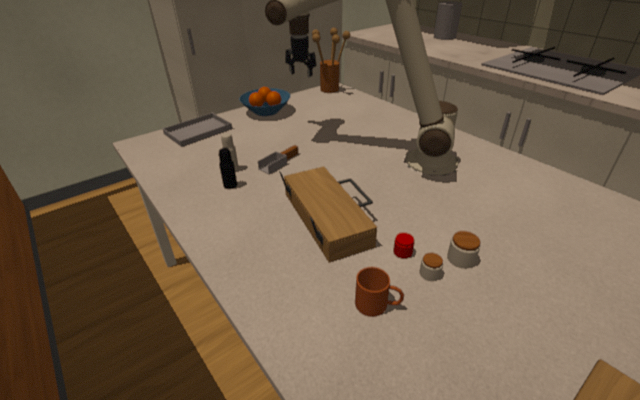

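The top view shows the box at about (307,197) with its handle at (296,240), the scoop at (458,232), mug (180,150), and mills at (452,138) and (495,160). There are three jar candidates in the top view: the small white one at (169,223), the large white one at (155,266), and the red one at (208,225). The small white one at (169,223) fits, being not red and the smaller of the two white ones. I'll confirm it in a crop and measure.

Run:
```python
from h import *
a=np.load('top0.npz');p,d=a['p'],a['d'];W=world('top',d);np.save('Wtop0.npy',W)
b=np.load('sc0.npz')
t=cv2.resize(p[130:290,130:510],(760,320),interpolation=cv2.INTER_CUBIC)
s=cv2.resize(b['p'][220:320,340:530],(760,400)[:2] and (494,260),interpolation=cv2.INTER_CUBIC)
o=np.zeros((580,760,3),np.uint8);o[:320]=t;o[320:,:494]=s
cv2.imwrite('pics/crop0.png',o[:,:,::-1])
Z=W[...,2]
print('table z',np.nanmedian(Z[300:310,200:250]))
def obj(u0,u1,v0,v1,zl,zh):
    m=np.zeros(Z.shape,bool);m[v0:v1,u0:u1]=1;m&=(Z>zl)&(Z<zh);return m
def rep(n,m):
    Q=W[m].astype(np.float32); r=cv2.minAreaRect(Q[:,:2]*1000); print(n,len(Q),'c',np.round(r[0],1),'size',np.round(r[1],1),'ang',round(r[2],1),'z',np.round(np.percentile(Q[:,2],[5,50,95]),4),'mean',np.round(Q.mean(0),4))
rep('lid',obj(225,390,145,250,.07,.1))
rep('bar',obj(262,330,222,262,.045,.1)&(p.max(2)<110))
for n,w in dict(jar=(155,185,208,238),big=(135,175,248,285),red=(192,222,210,240),mug=(155,205,128,170)).items(): rep(n,obj(*w,.03,.2))
rep('jartop',obj(155,185,208,238,.05,.07))
rep('scoop',obj(438,478,190,275,.015,.06))
rep('handle',obj(450,478,238,275,.03,.06))
rep('tray',obj(438,478,190,234,.03,.06))
rep('dark',obj(430,475,115,160,.1,.2));rep('pale',obj(476,520,138,180,.1,.2))
```

```text
table z 0.0004884593720127677
lid 9147 c [536.5  28.8] size [367.3 222.2] ang 75.5 z [0.0774 0.0808 0.084 ] mean [0.5457 0.0243 0.0808]
bar 516 c [454.8  47.2] size [155.1  55.3] ang 77.3 z [0.0714 0.0805 0.0839] mean [0.4465 0.0415 0.0794]
jar 411 c [479.2 380.8] size [54.5 52. ] ang 3.1 z [0.0385 0.0553 0.0593] mean [0.4783 0.3784 0.0528]
big 869 c [367.5 397.9] size [72.1 73.6] ang 50.7 z [0.0412 0.0758 0.0796] mean [0.3676 0.3929 0.0708]
red 391 c [473.8 279.9] size [53.2 52.3] ang 9.6 z [0.0405 0.0553 0.0595] mean [0.4737 0.2784 0.0534]
mug 759 c [670.2 369.3] size [ 79.4 105.4] ang 6.0 z [0.034  0.0686 0.091 ] mean [0.6684 0.3617 0.0659]
jartop 322 c [479.2 382.6] size [49.7 49.9] ang 12.7 z [0.0527 0.0559 0.0594] mean [0.4791 0.3818 0.056 ]
scoop 774 c [ 471.  -372.6] size [189.3  62.7] ang 12.8 z [0.0182 0.038  0.043 ] mean [ 0.4631 -0.3728  0.0348]
handle 327 c [ 418.8 -384.4] size [82.2 25.9] ang 12.6 z [0.0342 0.0397 0.0435] mean [ 0.418  -0.3825  0.0394]
tray 199 c [ 515.  -362.4] size [99.3 62.7] ang 12.5 z [0.0312 0.0386 0.0431] mean [ 0.5139 -0.3645  0.0381]
dark 364 c [ 705.4 -342.7] size [44.6 38.8] ang 21.0 z [0.1029 0.1443 0.1525] mean [ 0.7022 -0.3395  0.136 ]
pale 404 c [ 646.9 -442.5] size [47.4 39.1] ang 62.7 z [0.1017 0.143  0.1522] mean [ 0.6458 -0.4389  0.1347]
```

View pics/crop0.png

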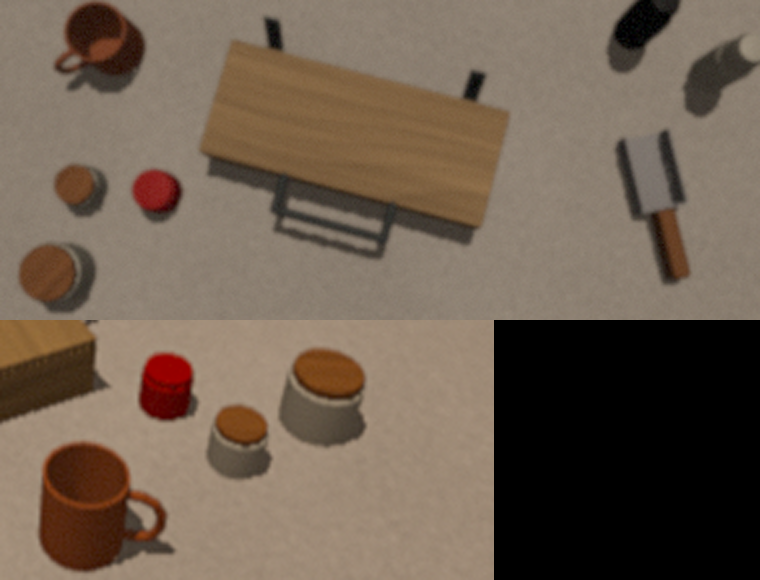

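Crop confirms the small white stoneware jar with the wooden lid at (169,223); the red one at (208,225) and the larger white one at (155,266) are decoys. Next I'll fit the box yaw accurately.

```bash
cat >> h.py <<'E'
def rep_rect(Q):
    return cv2.minAreaRect(Q[:,:2].astype(np.float32)*1000)
E
python3 - <<'E'
from h import *
a=np.load('top0.npz');p,d=a['p'].astype(int),a['d'];W=np.load('Wtop0.npy');Z=W[...,2]
m=np.zeros(Z.shape,bool);m[145:250,225:390]=1
m&=(Z>.07)&(Z<.1)&(p[...,0]-p[...,2]>25)
m=cv2.morphologyEx(m.astype(np.uint8),cv2.MORPH_OPEN,np.ones((7,7)))>0
r=rep_rect(W[m]);print(r)
y=np.radians(r[2]-90) ; c=np.array(r[0])/1000
R=np.array([[np.cos(y),-np.sin(y)],[np.sin(y),np.cos(y)]])
print('yaw',y,np.degrees(y),'mean',W[m].mean(0))
mb=np.zeros(Z.shape,bool);mb[215:265,258:335]=1
mb&=(Z>.05)&(Z<.1)&~m
B=(W[mb][:,:2]-c)@R   # box coords
q=B[B[:,0]<-.105]; print('bar box coords',np.median(q,0),q.min(0),q.max(0),len(q))
def w(b): return np.round(c+R@np.array(b),4)
print('bar w',w([-.12,0]),'long',w([0,-.059]),'short',w([0,.120]))
s=robot.state();T=np.array(s['tcp_rot']);print('spin needed deg world', np.degrees(y)+180-np.degrees(np.arctan2(T[1,1],T[0,1])))
for n,t in dict(bar=(*w([-.12,0]),.15)).items(): print(n,(T.T@(np.array(t)-s['position']))/.05)
E
```

```text
((551.5408325195312, 24.84619140625), (366.0876159667969, 150.65768432617188), 76.2367935180664)
yaw -0.24021326874156668 -13.763206481933594 mean [0.55023503 0.02295556 0.08072613]
bar box coords [-0.11932693 -0.0002332 ] [-0.12599606 -0.07617703] [-0.105082    0.07607948] 331
bar w [0.435  0.0534] long [ 0.5375 -0.0325] short [0.5801 0.1414]
spin needed deg world 56.77472355583551
bar [-8.55691443 10.5947063   1.62646159]
```

carry_out(deltas=[[[1, -0.4, 0.5, 0, -0.9], [1, -1.2, 1.5, 0, -1.9], [1, -2.1, 2.6, 0, -2.8], [1, -3.0, 3.7, 0, -3.8], [1, -3.9, 4.8, 0, -4.7], [1, -4.8, 5.9, 0.2, -5.7], [1, -5.7, 7.0, 0.4, -6.6], [1, -6.5, 8.1, 0.6, -7.6], [1, -7.2, 8.9, 0.9, -8.5], [1, -7.6, 9.4, 1.0, -9.46]]])

```text
t: 1.35
position: [0.4054, -0.0304, 0.1837]
tcp_rot: [[-0.234, -0.972, 0.0], [-0.972, 0.234, 0.0], [-0.0, -0.0, -1.0]]
wrist_force: [2.4, -1.6, 0.8]
gripper_width: 0.0855
gripper_force: 0.0
```

```bash
cat >> h.py <<'E'
C=np.array([.5515,.0248]); YAW=-.2402
def w(bx,by,z):
    c,s=np.cos(YAW),np.sin(YAW); return np.array([C[0]+c*bx-s*by,C[1]+s*bx+c*by,z])
def bar(th,dz=-.019): return w(.075-.195*np.cos(th)+.005*np.sin(th),0,.0705+.195*np.sin(th)+.005*np.cos(th)+dz)
def go(t,ang=None):
    s=robot.state();T=np.array(s['tcp_rot']);a=np.degrees(np.arctan2(T[1,1],T[0,1]))
    tgt=np.degrees(YAW)+180 if ang is None else ang
    dd=(tgt-a+90)%180-90
    d=T.T@(np.atleast_2d(t)-s['position']).T/.05
    print('t',round(s['t'],2),'pos',np.round(s['position'],4),'F',np.round(s['wrist_force'],1),'w',np.round(s['gripper_width'],4),'q6',np.round(s['qpos'][5],2)); print('spin',round(-dd/6,2)); print(np.round(d.T,2).tolist())
E
python3 -c "
from h import *
b=bar(0);go([b+[0,0,.06],b])"
```

```text
t 1.35 pos [ 0.4054 -0.0304  0.1837] F [ 2.4 -1.6  0.8] w 0.0855 q6 -0.57
spin 0.03
[[-1.77, -0.18, 1.34], [-1.77, -0.18, 2.54]]
```

carry_out(deltas=[[[0.4, -0.9, -0.1, 0.7, 0], [0.4, -1.6, -0.18, 1.3, 0], [0.4, -1.77, -0.18, 1.4, 0], [0.4, -1.77, -0.18, 1.4, 0], [0.4, -1.77, -0.18, 1.9, 0], [0.4, -1.77, -0.18, 2.5, 0], [0.4, -1.77, -0.18, 2.54, 0], [0, -1.77, -0.18, 2.54, 0], [0, -1.77, -0.18, 2.54, 0], [0, -1.77, -0.18, 2.54, 0]]])

```text
t: 2.6
position: [0.436, 0.0513, 0.0584]
tcp_rot: [[-0.238, -0.971, 0.002], [-0.971, 0.238, 0.0], [-0.001, -0.002, -1.0]]
wrist_force: [-0.1, -3.0, 6.6]
gripper_width: 0.0099
gripper_force: 58.8
```

```bash
python3 -c "
from h import *
go([bar(t) for t in np.arange(0,1.81,.1)])"
```

```text
t 2.6 pos [0.436  0.0513 0.0584] F [-0.1 -3.   6.6] w 0.0099 q6 -0.73
spin 0.0
[[-0.03, 0.03, 0.04], [-0.03, 0.0, -0.35], [-0.04, -0.07, -0.73], [-0.04, -0.18, -1.11], [-0.04, -0.32, -1.47], [-0.04, -0.5, -1.82], [-0.04, -0.71, -2.14], [-0.04, -0.96, -2.45], [-0.04, -1.23, -2.73], [-0.04, -1.53, -2.98], [-0.04, -1.85, -3.19], [-0.04, -2.2, -3.38], [-0.04, -2.56, -3.53], [-0.04, -2.93, -3.64], [-0.04, -3.31, -3.71], [-0.04, -3.7, -3.75], [-0.04, -4.09, -3.75], [-0.04, -4.48, -3.71], [-0.04, -4.86, -3.63]]
```

carry_out(deltas=[[[0, 0, -0.01, -0.2, 0], [0, 0, -0.03, -0.4, 0], [0, 0, -0.1, -0.77, 0], [0, 0, -0.21, -1.15, 0], [0, 0, -0.35, -1.51, 0], [0, 0, -0.53, -1.86, 0], [0, 0, -0.74, -2.18, 0], [0, 0, -0.99, -2.49, 0], [0, 0, -1.26, -2.77, 0], [0, 0, -1.56, -3.02, 0]]])

```text
t: 3.85
position: [0.5065, 0.0338, 0.209]
tcp_rot: [[-0.238, -0.971, -0.01], [-0.971, 0.238, 0.002], [0.001, 0.01, -1.0]]
wrist_force: [-11.5, 6.3, 9.9]
gripper_width: 0.0095
gripper_force: 58.5
```

```bash
python3 -c "
from h import *
go([bar(t) for t in np.arange(.8,1.81,.1)])"
```

```text
t 3.85 pos [0.5065 0.0338 0.209 ] F [-11.5   6.3   9.9] w 0.0095 q6 -0.62
spin -0.0
[[-0.04, 0.23, 0.28], [-0.04, -0.07, 0.03], [-0.04, -0.39, -0.19], [-0.04, -0.73, -0.38], [-0.04, -1.09, -0.53], [-0.04, -1.46, -0.65], [-0.04, -1.85, -0.73], [-0.04, -2.23, -0.77], [-0.04, -2.62, -0.77], [-0.04, -3.01, -0.73], [-0.04, -3.39, -0.66]]
```

carry_out(deltas=[[[0, 0, -0.32, -0.22, 0], [0, 0, -0.66, -0.41, 0], [0, 0, -1.02, -0.56, 0], [0, 0, -1.39, -0.68, 0], [0, 0, -1.78, -0.76, 0], [0, 0, -2.16, -0.8, 0], [0, 0, -2.55, -0.8, 0], [0, 0, -2.94, -0.76, 0], [0, 0, -3.14, -0.73, 0], [0, 0, -3.22, -0.71, 0]]])

```text
t: 5.1
position: [0.6674, -0.0055, 0.2445]
tcp_rot: [[-0.238, -0.971, 0.001], [-0.971, 0.238, 0.0], [-0.0, -0.0, -1.0]]
wrist_force: [-0.5, -1.1, 3.4]
gripper_width: 0.0099
gripper_force: 65.0
```

```bash
python3 -c "
from h import *
go([bar(t) for t in np.arange(1.7,1.81,.05)])"
```

```text
t 5.1 pos [ 0.6674 -0.0055  0.2445] F [-0.5 -1.1  3.4] w 0.0099 q6 -0.47
spin -0.0
[[-0.04, 0.29, 0.0], [-0.04, 0.1, 0.04], [-0.04, -0.09, 0.08]]
```

carry_out(deltas=[[[0.4, 0, 0, 0, 0], [0.4, 0, 0, 0, 0], [0.4, 0, -0.08, 0, 0], [0.4, 0, -0.08, -0.3, 0], [0.4, 0, -0.08, -0.8, 0], [0.4, 0, 0, -1.5, 0], [0.4, 0.3, 0.8, -1.5, 0.5], [0.4, 0.8, 1.8, -1.5, 1.5], [0.4, 1.6, 2.7, -1.5, 2.5], [0.4, 2.4, 3.5, -1.4, 3.5]]])

```text
t: 6.35
position: [0.4674, -0.081, 0.3152]
tcp_rot: [[-0.572, -0.82, 0.003], [-0.82, 0.572, -0.0], [-0.002, -0.003, -1.0]]
wrist_force: [0.4, -1.4, 0.2]
gripper_width: 0.0342
gripper_force: 0.0
```

```bash
python3 -c "
from h import *
a=np.load('top0.npz');
go([[.4417,-.3792,.12],[.4417,-.3792,.010]],102.7)
p,d=snap('scene','sc1')"
```

```text
t 6.35 pos [ 0.4674 -0.081   0.3152] F [ 0.4 -1.4  0.2] w 0.0342 q6 -0.78
spin 7.07
[[5.19, -2.98, 3.9], [5.2, -2.97, 6.1]]
```

View pics/sc1.png

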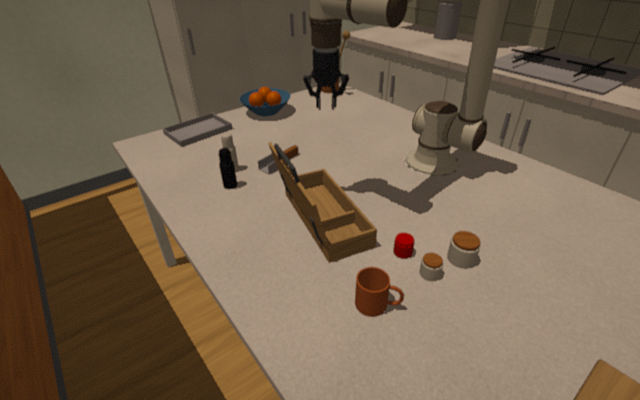

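The lid stands open (free edge near (278,152)) and both bays are clear. On to the scoop.

carry_out(deltas=[[[0.8, 0.6, -0.35, 0.3, 1], [0.8, 1.6, -0.9, 0.9, 2], [0.8, 2.6, -1.5, 1.6, 3.2], [0.8, 3.5, -2.0, 2.3, 4.4], [0.8, 4.4, -2.5, 3.0, 5.6], [0.8, 4.9, -2.8, 3.6, 6.6], [0.8, 5.19, -2.98, 3.9, 7.07], [0.8, 5.19, -2.98, 3.9, 7.07], [0.8, 5.19, -2.98, 3.9, 7.07]]])

```text
t: 7.52
position: [0.4442, -0.3783, 0.12]
tcp_rot: [[-0.975, -0.223, 0.002], [-0.223, 0.975, -0.001], [-0.002, -0.002, -1.0]]
wrist_force: [0.1, -0.1, 1.1]
gripper_width: 0.0684
gripper_force: 0.0
```

```bash
python3 -c "
from h import *
go([[.4417,-.3792,.12],[.4417,-.3792,.010]],102.7)"
```

```text
t 7.53 pos [ 0.4442 -0.3783  0.12  ] F [ 0.1 -0.1  1.1] w 0.0684 q6 -0.92
spin 0.04
[[0.05, -0.01, 0.0], [0.06, -0.0, 2.2]]
```

carry_out(deltas=[[[0.8, 0.06, 0, 0.8, 0], [0.8, 0.06, 0, 1.7, 0], [0.8, 0.06, 0, 2.15, 0], [0.8, 0.06, 0, 2.2, 0], [0, 0.06, 0, 2.2, 0], [0, 0.06, 0, 2.2, 0], [0, 0.06, 0, 2.2, 0], [0, 0.06, 0, 2.2, 0], [0, 0.06, 0, 2.1, 0], [0, 0.06, 0, 1.8, 0]]])

```text
t: 8.78
position: [0.4389, -0.3786, 0.0277]
tcp_rot: [[-0.975, -0.221, -0.003], [-0.221, 0.975, 0.002], [0.003, 0.003, -1.0]]
wrist_force: [0.6, -0.4, -2.7]
gripper_width: 0.0232
gripper_force: 59.1
```

```bash
python3 -c "
from h import *
go([w(0,-.089,.20),w(0,-.089,.02)])"
```

```text
t 8.78 pos [ 0.4389 -0.3786  0.0277] F [ 0.6 -0.4 -2.7] w 0.0232 q6 -0.91
spin -10.58
[[-3.18, 5.79, -3.44], [-3.19, 5.78, 0.16]]
```

carry_out(deltas=[[[0, 0, 0, -0.8, 0], [0, 0, 0, -1.8, -0.7], [0, 0, 0, -2.44, -2], [0, 0, 0.1, -2.5, -3.4], [0, 0, 0.4, -2.5, -4.8], [0, -0.2, 0.8, -2.5, -6.2], [0, -0.5, 1.3, -2.5, -7.6], [0, -0.8, 1.9, -2.5, -9], [0, -1.2, 2.5, -2.5, -10.2], [0, -1.6, 3.1, -2.5, -10.58]]])

```text
t: 10.02
position: [0.4837, -0.2093, 0.154]
tcp_rot: [[-0.236, -0.972, 0.0], [-0.972, 0.236, 0.0], [-0.0, -0.0, -1.0]]
wrist_force: [0.3, 0.7, -3.5]
gripper_width: 0.0231
gripper_force: 59.3
```

```bash
python3 -c "
from h import *
go([w(0,-.089,.15),w(0,-.089,.02)])"
```

```text
t 10.03 pos [ 0.4837 -0.2093  0.154 ] F [ 0.3  0.7 -3.5] w 0.0231 q6 -0.14
spin 0.02
[[-3.09, -0.21, 0.08], [-3.09, -0.21, 2.68]]
```

carry_out(deltas=[[[0, -0.6, -0.1, 0, 0], [0, -1.4, -0.2, 0, 0], [0, -2.2, -0.2, 0, 0], [0, -2.8, -0.2, 0, 0], [0, -3.09, -0.2, 0.1, 0], [0, -3.09, -0.2, 0.3, 0], [0, -3.09, -0.2, 0.8, 0], [0, -3.09, -0.2, 1.3, 0], [0, -3.09, -0.2, 1.8, 0]]])

```text
t: 11.15
position: [0.5294, -0.0639, 0.0621]
tcp_rot: [[-0.239, -0.971, -0.001], [-0.971, 0.239, -0.0], [0.001, 0.001, -1.0]]
wrist_force: [0.0, -0.5, -2.2]
gripper_width: 0.0227
gripper_force: 59.4
```

```bash
python3 -c "
from h import *
go([w(0,-.089,.15),w(0,-.089,.018)])"
```

```text
t 11.15 pos [ 0.5294 -0.0639  0.0621] F [ 0.  -0.5 -2.2] w 0.0227 q6 -0.43
spin -0.01
[[-0.05, -0.01, -1.76], [-0.05, -0.01, 0.88]]
```

carry_out(deltas=[[[0, -0.05, 0, 0.4, 0], [0, -0.05, 0, 0.7, 0], [0, -0.05, 0, 0.82, 0], [0, -0.05, 0, 0.86, 0], [0, -0.05, 0, 0.86, 0]]])

```text
t: 11.78
position: [0.5312, -0.0602, 0.0209]
tcp_rot: [[-0.237, -0.972, 0.001], [-0.972, 0.237, 0.0], [-0.0, -0.001, -1.0]]
wrist_force: [0.1, 0.6, -2.2]
gripper_width: 0.0234
gripper_force: 59.3
```

carry_out(deltas=[[[0.6, 0, 0, 0, 0], [0.6, 0, 0, 0, 0], [0.6, 0, 0, 0, 0], [0.6, 0, 0, -0.4, 0], [0.6, 0, 0, -1.2, 0], [0.6, 0, 0, -2.2, 0], [0.6, 0, 0, -3.0, 0], [0.6, -0.8, 0.5, -3.0, 0], [0.6, -1.8, 1.3, -3.0, 0], [0.6, -2.8, 2.0, -3.0, 0]]])

```text
t: 13.02
position: [0.466, 0.1007, 0.1709]
tcp_rot: [[-0.238, -0.971, 0.001], [-0.971, 0.238, 0.001], [-0.001, -0.001, -1.0]]
wrist_force: [0.0, 1.5, -0.4]
gripper_width: 0.0511
gripper_force: 0.0
```

```bash
python3 -c "
from h import *
go([[.4792,.3825,.14],[.4792,.3825,.007]]); snap('top','top2')"
```

```text
t 13.03 pos [0.466  0.1007 0.1709] F [ 0.   1.5 -0.4] w 0.0511 q6 -0.8
spin -0.0
[[-5.54, 1.09, 0.62], [-5.53, 1.09, 3.28]]
```

View pics/top2.png

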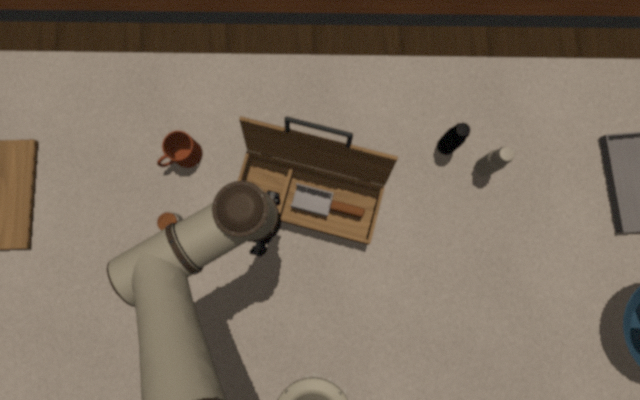

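The scoop lies flat in the long bay at (328,203); the lid is still open. Now the jar.

carry_out(deltas=[[[0.9, -0.8, 0.1, 0, 0], [0.9, -1.8, 0.3, 0.1, 0], [0.9, -2.8, 0.5, 0.2, 0], [0.9, -3.8, 0.7, 0.4, 0], [0.9, -4.7, 0.9, 0.5, 0], [0.9, -5.2, 1.05, 0.6, 0], [0.9, -5.5, 1.09, 0.6, 0], [0.9, -5.5, 1.09, 0.6, 0], [0.9, -5.5, 1.09, 0.6, 0]]])

```text
t: 14.2
position: [0.4792, 0.3784, 0.1407]
tcp_rot: [[-0.238, -0.971, -0.0], [-0.971, 0.238, -0.0], [0.0, 0.0, -1.0]]
wrist_force: [-0.1, -0.8, -0.4]
gripper_width: 0.0765
gripper_force: 0.0
```

```bash
python3 -c "
from h import *
go([[.4792,.3825,.14],[.4792,.3825,.007]])"
```

```text
t 14.2 pos [0.4792 0.3784 0.1407] F [-0.1 -0.8 -0.4] w 0.0765 q6 -1.17
spin -0.0
[[-0.08, 0.02, 0.01], [-0.08, 0.02, 2.67]]
```

carry_out(deltas=[[[0.9, -0.06, 0.02, 0.8, 0], [0.9, -0.06, 0.02, 1.7, 0], [0.9, -0.06, 0.02, 2.4, 0], [0.9, -0.06, 0.02, 2.65, 0], [0.9, -0.06, 0.02, 2.65, 0], [0, -0.06, 0.02, 2.65, 0], [0, -0.06, 0.02, 2.65, 0], [0, -0.06, 0.02, 2.65, 0], [0, -0.06, 0.02, 2.4, 0], [0, -0.06, 0.02, 1.8, 0]]])

```text
t: 15.45
position: [0.4775, 0.3814, 0.0496]
tcp_rot: [[-0.238, -0.971, -0.003], [-0.971, 0.238, -0.003], [0.004, 0.002, -1.0]]
wrist_force: [-0.8, 0.9, -2.1]
gripper_width: 0.0547
gripper_force: 63.7
```

```bash
python3 -c "
from h import *
go([w(0,.12,.16),w(0,.12,.016)])"
```

```text
t 15.45 pos [0.4775 0.3814 0.0496] F [-0.8  0.9 -2.1] w 0.0547 q6 -1.18
spin 0.0
[[4.19, -3.13, -2.2], [4.17, -3.13, 0.68]]
```

carry_out(deltas=[[[0, 0, 0, -0.8, 0], [0, 0, 0, -1.7, 0], [0, 0.4, -0.3, -2.2, 0], [0, 1.2, -0.9, -2.2, 0], [0, 2.0, -1.5, -2.2, 0], [0, 2.8, -2.1, -2.2, 0], [0, 3.5, -2.6, -2.2, 0], [0, 4.0, -3.0, -2.2, 0], [0, 4.2, -3.13, -2.2, 0], [0, 4.2, -3.13, -2.0, 0]]])

```text
t: 16.7
position: [0.5813, 0.1414, 0.1508]
tcp_rot: [[-0.238, -0.971, 0.001], [-0.971, 0.238, 0.001], [-0.001, -0.001, -1.0]]
wrist_force: [0.4, -0.2, -2.1]
gripper_width: 0.055
gripper_force: 63.7
```

```bash
python3 -c "
from h import *
go([w(0,.12,.16),w(0,.12,.016)])"
```

```text
t 16.7 pos [0.5813 0.1414 0.1508] F [ 0.4 -0.2 -2.1] w 0.055 q6 -0.75
spin -0.0
[[0.01, 0.02, -0.18], [0.01, 0.03, 2.7]]
```

carry_out(deltas=[[[0, 0, 0, 0.8, 0], [0, 0, 0, 1.6, 0], [0, 0, 0, 2.2, 0], [0, 0, 0, 2.5, 0], [0, 0, 0, 2.62, 0], [0, 0, 0, 2.67, 0], [0, 0, 0, 2.67, 0]]])

```text
t: 17.58
position: [0.5819, 0.1423, 0.0183]
tcp_rot: [[-0.237, -0.972, 0.003], [-0.972, 0.237, 0.001], [-0.002, -0.002, -1.0]]
wrist_force: [-1.4, 0.3, 2.3]
gripper_width: 0.0548
gripper_force: 63.9
```

carry_out(deltas=[[[0.85, 0, 0, 0, 0], [0.85, 0, 0, 0, 0], [0.85, 0, 0, 0, 0], [0.85, 0, 0, -0.4, 0], [0.85, 0, 0, -1.2, 0], [0.85, 0, 0, -2.2, 0], [0.85, 0, 0, -3.2, 0], [0.6, 0, 0.8, -4.0, 0], [0.4, 0, 1.8, -4.6, 0], [0.4, 0, 2.0, -5.4, 0]]])

```text
t: 18.82
position: [0.481, 0.165, 0.2877]
tcp_rot: [[-0.236, -0.972, -0.002], [-0.972, 0.236, -0.0], [0.001, 0.002, -1.0]]
wrist_force: [1.0, -0.1, 0.8]
gripper_width: 0.0342
gripper_force: 0.0
```

```bash
python3 -c "
from h import *
go([bar(1.8)+[0,0,.07],bar(1.8)])
p,d=snap('top','top3');p2,d2=snap('scene','sc3')
W=world('top',d)
m=np.zeros(d.shape,bool);m[100:160,270:370]=1;m&=(W[...,2]>.235)&(W[...,2]<.30)
c,s=np.cos(YAW),np.sin(YAW);B=(W[m][:,:2]-C)@np.array([[c,-s],[s,c]])
print('bar box',np.median(B,0),B.min(0),B.max(0),np.median(W[m][:,2]),len(B))
o=np.vstack([cv2.resize(p[100:260,200:420],(440,320)),cv2.resize(p2[120:270,250:450],(440,280)[:1]+(280,))])
cv2.imwrite('pics/c3.png',o[:,:,::-1])"
```

```text
t 18.82 pos [0.481  0.165  0.2877] F [ 1.  -0.1  0.8] w 0.0342 q6 -0.89
spin 0.02
[[2.4, -4.51, -0.46], [2.4, -4.52, 0.94]]
bar box [0.12183335 0.0005366 ] [ 0.11283804 -0.07555633] [0.13044228 0.07518744] 0.26377024730056325 457
```

View pics/c3.png

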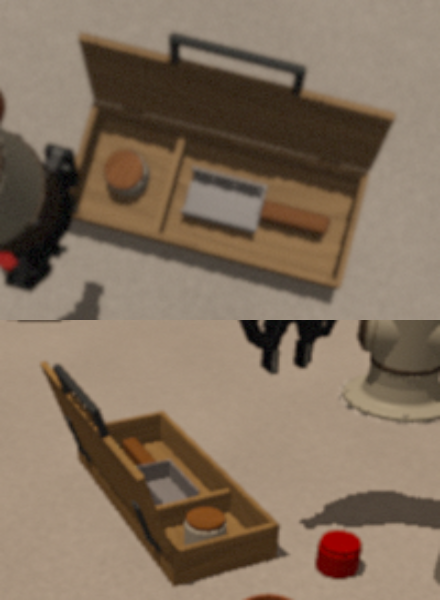

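The crops show the jar upright in the short bay (crop 127,170), the scoop flat in the long bay (crop 255,205), and the lid on its stop. Now I'll regrip the bar.

carry_out(deltas=[[[0.4, 0, 0, -0.5, 0], [0.4, 0.4, -0.7, -0.6, 0], [0.4, 0.9, -1.6, -0.6, 0], [0.4, 1.4, -2.5, -0.6, 0], [0.4, 1.9, -3.4, -0.6, 0], [0.4, 2.3, -4.2, -0.6, 0], [0.4, 2.4, -4.48, -0.5, 0], [0.4, 2.4, -4.48, -0.5, 0], [0.4, 2.4, -4.48, -0.5, 0]]])

```text
t: 20.05
position: [0.6725, -0.0036, 0.3121]
tcp_rot: [[-0.236, -0.972, -0.0], [-0.972, 0.236, 0.0], [-0.0, 0.0, -1.0]]
wrist_force: [0.5, 0.0, 1.1]
gripper_width: 0.0343
gripper_force: 0.0
```

```bash
python3 -c "
from h import *
go([bar(1.79)+[0,0,.07],bar(1.79)])"
```

```text
t 20.05 pos [ 0.6725 -0.0036  0.3121] F [0.5 0.  1.1] w 0.0343 q6 -0.47
spin 0.02
[[0.02, 0.04, 0.03], [0.02, 0.04, 1.43]]
```

carry_out(deltas=[[[0.4, 0, 0.05, 0.5, 0], [0.4, 0, 0.05, 1.0, 0], [0.4, 0, 0.05, 1.35, 0], [0.4, 0, 0.05, 1.43, 0], [0, 0, 0.05, 1.43, 0], [0, 0, 0.05, 1.43, 0], [0, 0, 0.05, 1.43, 0]]])

```text
t: 20.92
position: [0.6715, -0.0034, 0.242]
tcp_rot: [[-0.237, -0.972, 0.003], [-0.972, 0.237, 0.001], [-0.001, -0.003, -1.0]]
wrist_force: [1.6, 1.2, 1.8]
gripper_width: 0.0099
gripper_force: 58.6
```

```bash
python3 -c "
from h import *
go([bar(t) for t in np.arange(1.8,-.01,-.1)])"
```

```text
t 20.93 pos [ 0.6715 -0.0034  0.242 ] F [1.6 1.2 1.8] w 0.0099 q6 -0.47
spin 0.01
[[0.02, -0.02, 0.03], [0.02, 0.36, -0.05], [0.02, 0.75, -0.09], [0.02, 1.14, -0.09], [0.02, 1.53, -0.06], [0.02, 1.91, 0.02], [0.02, 2.29, 0.13], [0.02, 2.65, 0.28], [0.02, 2.99, 0.46], [0.02, 3.31, 0.68], [0.02, 3.61, 0.93], [0.02, 3.89, 1.21], [0.02, 4.13, 1.51], [0.02, 4.35, 1.84], [0.02, 4.53, 2.18], [0.02, 4.67, 2.55], [0.02, 4.78, 2.92], [0.02, 4.85, 3.31], [0.02, 4.88, 3.69]]
```

carry_out(deltas=[[[0, 0, 0.2, -0.04, 0], [0, 0, 0.55, -0.09, 0], [0, 0, 0.94, -0.11, 0], [0, 0, 1.33, -0.1, 0], [0, 0, 1.72, -0.04, 0], [0, 0, 2.1, 0.05, 0], [0, 0, 2.47, 0.18, 0], [0, 0, 2.82, 0.35, 0], [0, 0, 3.15, 0.55, 0], [0, 0, 3.31, 0.66, 0]]])

```text
t: 22.18
position: [0.5094, 0.0362, 0.2079]
tcp_rot: [[-0.237, -0.972, 0.002], [-0.972, 0.237, 0.002], [-0.002, -0.001, -1.0]]
wrist_force: [1.5, 3.9, 1.8]
gripper_width: 0.0099
gripper_force: 60.3
```

```bash
python3 -c "
from h import *
go([bar(t) for t in np.arange(.9,-.01,-.1)])"
```

```text
t 22.18 pos [0.5094 0.0362 0.2079] F [1.5 3.9 1.8] w 0.0099 q6 -0.63
spin 0.01
[[0.02, -0.03, 0.01], [0.02, 0.27, 0.26], [0.02, 0.55, 0.54], [0.02, 0.79, 0.84], [0.02, 1.0, 1.17], [0.02, 1.18, 1.52], [0.02, 1.33, 1.88], [0.02, 1.43, 2.25], [0.02, 1.5, 2.64], [0.03, 1.53, 3.03]]
```

carry_out(deltas=[[[0, 0, 0.28, 0.25, 0], [0, 0, 0.55, 0.53, 0], [0, 0, 0.8, 0.83, 0], [0, 0, 1.01, 1.16, 0], [0, 0, 1.19, 1.51, 0], [0, 0, 1.34, 1.87, 0], [0, 0, 1.44, 2.24, 0], [0, 0, 1.51, 2.63, 0], [0, 0, 1.54, 2.9, 0], [0, 0, 1.54, 2.98, 0]]])

```text
t: 23.42
position: [0.4368, 0.0539, 0.0605]
tcp_rot: [[-0.235, -0.972, 0.002], [-0.972, 0.235, -0.001], [0.001, -0.002, -1.0]]
wrist_force: [-9.4, 1.7, 42.1]
gripper_width: 0.01
gripper_force: 63.2
```

```bash
python3 -c "
from h import *
go([bar(0)])"
```

```text
t 23.43 pos [0.4368 0.0539 0.0605] F [-9.4  1.7 42.1] w 0.01 q6 -0.74
spin 0.03
[[0.02, 0.03, 0.08]]
```

The upward force shows the lid is seated. Release and rise.

carry_out(deltas=[[[0, 0, 0, -0.04, 0], [0.4, 0, 0, -0.04, 0], [0.4, 0, 0, -0.04, 0], [0.4, 0, 0, -0.04, 0], [0.4, 0, 0, -0.4, 0], [0.4, 0, 0, -1.0, 0], [0.4, 0, 0, -1.8, 0], [0.4, 1.0, 0, -2.4, 0], [0.4, 2.0, 0, -2.6, 0], [0.4, 3.0, 0, -2.6, 0]]])

```text
t: 24.68
position: [0.3991, -0.0932, 0.1893]
tcp_rot: [[-0.236, -0.972, 0.002], [-0.972, 0.236, 0.0], [-0.001, -0.002, -1.0]]
wrist_force: [1.3, -1.3, -0.7]
gripper_width: 0.0343
gripper_force: 0.0
```

```bash
python3 -c "
from h import *
go([bar(0)])
p,d=snap('top','top4');p2,d2=snap('scene','sc4')
W=world('top',d);Z=W[...,2]
c,s=np.cos(YAW),np.sin(YAW);B=(W[...,:2]-C)@np.array([[c,-s],[s,c]])
for x in (-.06,0,.06): 
  m=(abs(B[...,0]-x)<.01)&(abs(B[...,1]-.05)<.1);print(x,np.nanmedian(Z[m]),m.sum())
m=(abs(B[...,0]+.12)<.006)&(abs(B[...,1]-.02)<.05)&(Z>.04);print('bar top',np.nanmedian(Z[m]))
cv2.imwrite('pics/c4.png',np.vstack([p[:280],p2[80:400]])[:600,:,::-1])"
```

```text
t 24.68 pos [ 0.3991 -0.0932  0.1893] F [ 1.3 -1.3 -0.7] w 0.0343 q6 -0.41
spin 0.02
[[-3.01, -0.0, 2.66]]
-0.06 0.08083212499781693 640
0 0.08078510083965107 625
0.06 0.08061494685763085 607
bar top 0.08052899914253132
```

View pics/c4.png

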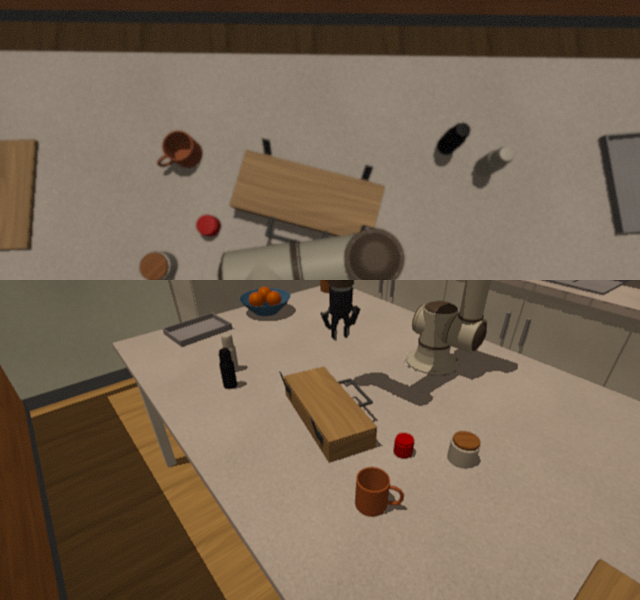

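The lid is flat and shut: its top is at 0.081 m from front to back, in the picture at (307,197). The mills and mug stand where they were, and the gripper is clear.

```bash
python3 -c "
from h import *
print(job.finish_job())"
```

```text
the job is handed in; nothing more can be done
None
```

The job is handed in at about 25 s: the scoop lies flat in the long bay, the small white jar stands upright in the short bay, the lid is fully shut, and the mills and mug were not touched.

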